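Lay out the printer's spare parts in their matching trays

TASK

Four spare parts for the printer lie about the counter: a ribbon cartridge, a feed roller, a gear and a print head. Put each one, the way up it lies now, into the shallow tray whose recess matches its shape and size (long rectangle, narrower rectangle, round, square), so that it rests flat on the tray's floor inside the rim. Leave the mug and the pencil cup standing where they are.

Things in the scene. Friction and masses are not known exactly. Their poses are not given: they have to be found in the camera images.
- ribbon: Ribbon cartridge: flat black plastic box with a grey top label, 120 (x) by 50 (y) by 28 mm high, with two small round winding knobs on its top near the ends (6 mm high at most). Its outline is a long rectangle; end for end it makes no difference. Grip it across its 50 mm width. Loose, any yaw, under 300 g. Origin: centre of its underside; z up.
- roller: Paper feed roller on its side: black rubber cylinder, 34 mm diameter, 72 mm long along x, axis 18 mm up; a white square bearing block at each end (36 by 36 mm, 10 mm thick) stops it rolling; thin stub shafts. Over all 100 mm (x) by 36 by 36 mm high. End for end makes no difference. Grip the rubber across. Loose, any yaw, under 300 g. Origin: centre of its underside; z up.
- gear: Drive gear: round white plastic gear wheel lying flat, 62 mm in diameter over its teeth and 12 mm thick, with a round hub 26 mm in diameter in its middle that rises to 40 mm above its underside. Grip the hub. Loose, any yaw, under 300 g. Origin: centre of its underside; z up.
- head: Print head: square block, 44 by 44 mm and 32 mm high, black below, with aluminium cooling fins on top running along x. Its outline is a square; any quarter turn will do. Loose, any yaw, under 300 g. Origin: centre of its underside; z up.
- tray_ribbon: Largest rectangular tray, for the ribbon cartridge. Grey plastic rim and white floor like all four trays, fixed to the counter (it does not move). Floor 3 mm thick, rim 4 mm wide and 8 mm high above the counter (5 mm above the tray's floor). Origin: centre of its underside, on the counter; z up. Recess 134 (x) by 64 mm (y), outside 142 by 72 mm.
- tray_roller: Smaller, narrower rectangular tray, for the feed roller. Grey plastic rim and white floor like all four trays, fixed to the counter (it does not move). Floor 3 mm thick, rim 4 mm wide and 8 mm high above the counter (5 mm above the tray's floor). Origin: centre of its underside, on the counter; z up. Recess 114 (x) by 50 mm (y), outside 122 by 58 mm.
- tray_gear: Round tray, for the gear. Grey plastic rim and white floor like all four trays, fixed to the counter (it does not move). Floor 3 mm thick, rim 4 mm wide and 8 mm high above the counter (5 mm above the tray's floor). Origin: centre of its underside, on the counter; z up. Recess 78 mm in diameter, outside 86 mm.
- tray_head: Square tray, for the print head. Grey plastic rim and white floor like all four trays, fixed to the counter (it does not move). Floor 3 mm thick, rim 4 mm wide and 8 mm high above the counter (5 mm above the tray's floor). Origin: centre of its underside, on the counter; z up. Recess 58 by 58 mm, outside 66 by 66 mm.
- pen_cup: Round black pencil cup with pens standing in it, 72 mm in diameter, pen tops 117 mm above the counter: the tallest thing among the parts. Stands loose, must be left where it is. Origin: centre of its underside.
- mug: White mug, 80 mm in diameter and 90 mm high, handle along its y. Stands loose beyond the parts, must be left where it is. Origin: centre of its underside.
Not all that is in view belongs to the job. Leave any blue or orange look-alike of the ribbon alone.

How it is judged:
By the outcome, as a careful person would: the job done as asked, in the order asked, and still so for the second after the job is handed in, with the robot touching nothing.
It also fails if it takes over 112 s, if anything falls off the work surface, if the arm or the gripper's body presses on something with over 40 N, if the wrist force passes 120 N, or if a joint passes its speed limit or range.

ROBOT

A 6-joint arm with a two-finger parallel gripper is mounted at the origin on the work surface. World frame = base frame: x ahead of the robot, y to its left, z up, the work surface at z = 0. Lengths are in m, angles in rad, forces in N, time in s.
With the tool pointing down it reaches from about 0.35 to 0.775 m from the base axis. Payload 5.5 kg.
Tool frame: the origin (TCP) lies midway between the tips of the shut fingers; the grasp point (between the pads) lies 19 mm behind it; z points along the fingers, y is the line along which they close (so a half turn about z gives the same grasp; the last joint's range is limited). The gripper opens to 85 mm and grips with 20 to 120 N. Pads are 22 mm wide; open, the fingers measure 114 mm over their backs; the gripper's body (76 mm by 85 mm) begins 54 mm behind the grasp point. The pads swing forward as they close: fully open they stand 13 mm farther back than shut.
Start: joints at [-1.398, 0.313, 0.046, 1.304, 0, 1.431], TCP at [0.177, -0.547, 0.231] pointing down, gripper open.
Joint ranges: [-2.76, 2.76], [-0.86, 1.69], [-1.03, 1.26], [-2.2, 2.34], [-1.47, 1.5], [-3.14, 3.14]. Speed limits (rad/s): [2.57, 2.57, 3.14, 3.14, 3.14, 3.14].

INTERFACE

Orientations are given as a unit quaternion [w, x, y, z].
In Python, from workcell import env gives the robot as it stands.
- The arm moves only by the tool move_arm, never from a script. Its argument "targets" is a list of rows, each a list of 3 entries, a list of its own where there are three numbers: the shift along the tool's x, y, z in mm, then the turn, a rotation vector about the tool's x, y, z in units of 10 degrees (1.0 is 10 degrees), then the closure, from -1 (fully open) to 1 (shut). In form: [[[dx, dy, dz], [ax, ay, az], gripper], ...]. A call has 1 to 5 rows; each row is the pose to reach, as a shift and turn from the pose commanded when the call began, along the tool's axes at that moment; what a row does not reach only later rows make up. A row lasts 1/8 s, in which the tool goes at most 62.5 mm and 10.7 degrees, less where a joint would pass 70% of its speed; a pose out of reach is approached as far as the arm can. A call with a gripper value outside its range is refused whole. The fingers move at their own pace and stop on an object; "squeeze" is the grip in N (left out, the last holds). Time passes only in rows, so rows that repeat a pose let the fingers close. It gives the time, the measured TCP pose, the force, the opening and the grip force at its end, in the units of the state.
- env.get_state(): the state, without advancing time (a new reading comes with each control period).
- env.read_camera(name): name is "scene" or "top"; returns a dict with "pixels" (420x560x3 uint8, red, green, blue), "fovy" (degrees; the focal length in pixels is half the picture's height over the tangent of half this angle, whatever the lens; pixels are square), "cx", "cy" (the principal point, pixels), "dist_coeffs" ([k1, k2, p1, p2, k3] as OpenCV has them; the pictures are not rectified), "extrinsics" (4x4, takes a point from world to camera coordinates). Camera axes: x right, y up, looking along -z (the intrinsics and any distortion apply to the point x, -y, -z); pixel columns grow to the right and rows downward; lengths in m; the calibration is good to about 2 mm. A picture is of the moment at which its call begins. There is no depth.
- env.hand_in(): hands the job in; it is judged then, once.
Trained networks look in a picture, given as the dict that the camera call returned (one of the last four; its "shot" number tells which), for a name from the list of things; names that differ only in an ending like _2 or _b are one class to them, and where a whole thing is asked for, a point or a joint stands for the part that bears it (a point fixed in the world has none). Each returns a list of dicts, best first, with "confidence" (0 to 1); they miss things now and then, are a little off and sometimes report something else, mostly with a low value. They report only what shows in the picture. A call takes as long as a camera call. They do not tell look-alikes from the thing itself.
- env.spot_in(thing, picture): "centre" ([x, y, z] in m, in world coordinates, good to about 4 mm: the middle of the surface that is visible of it).
- env.regions_of(thing, picture): "mask" (420x560 bool, what is visible of it).
- env.landmark_of(thing, picture): "centre" ([x, y, z] in m, in world coordinates, good to about 4 mm: a listed point, or the origin of a listed thing).
The state is a dict: "clock": time; "joint_pos": joint angles; "qvel": joint speeds; "tau": joint torques, N m; "tcp_pos": TCP position; "orientation": TCP orientation; "wrist_force": force on the tool from outside, world axes, zero at the start; "ft_torque": the same for the moment, N m; "finger_gap": finger opening in m; "grip_force": force on a finger pad.
Only numpy, scipy, OpenCV 4.12 (cv2) and the standard library are available. Lean on these libraries where they do the work, as an engineer would, in place of code of your own. Each camera call takes 0.05 s, during which the arm holds its last target. There are 200 camera calls.

## Working session

There is one attempt and no reset: what is moved stays moved. The work goes in short steps, Python scripts to look and compute and a tool call to move; the robot and the scene stay as the last step left them, time stands still between calls to the robot, and variables do not carry over. Pictures are saved under pics/ and viewed, at most 14 in all, crops included, and the job is handed in when it is done.

Besides the shell and the picture viewer there is one more tool, called after "Call:" as name([rows], argument=value, ...), one row to a line, values as JSON. move_arm: Moves the arm, as the interface text tells. Its arguments: {"type":"object","properties":{"targets":{"type":"array","items":{"type":"array"}},"squeeze":{"type":"number"}},"required":["targets"]}

```bash
mkdir -p pics; ls; cat > h.py <<'E'
import numpy as np, cv2
from workcell import env
T=["ribbon","roller","gear","head","tray_ribbon","tray_roller","tray_gear","tray_head","pen_cup","mug"]
def K(p):
    h=p["pixels"].shape[0]; f=h/2/np.tan(np.radians(p["fovy"])/2)
    return np.array([[f,0,p["cx"]],[0,f,p["cy"]],[0,0,1.]]),np.array(p["dist_coeffs"],float)
def toworld(p,px,z):
    k,d=K(p); q=cv2.undistortPoints(np.array(px,float).reshape(-1,1,2),k,d).reshape(-1,2)
    E=np.array(p["extrinsics"]); R,t=E[:3,:3],E[:3,3]; c=-R.T@t
    r=np.c_[q[:,0],-q[:,1],-np.ones(len(q))]@R
    return c+r*((z-c[2])/r[:,2])[:,None]
def topx(p,X):
    k,d=K(p);E=np.array(p["extrinsics"]);c=np.atleast_2d(X)@E[:3,:3].T+E[:3,3]
    return cv2.projectPoints((c*[1,-1,-1]).reshape(-1,1,3),np.zeros(3),np.zeros(3),k,d)[0].reshape(-1,2)
def save(n,im): cv2.imwrite(f"pics/{n}.png",im[...,::-1])
E
python3 - <<'E'
from h import *
np.set_printoptions(precision=3,suppress=True)
for n in ["top","scene"]:
    p=env.read_camera(n); save(n+"0",p["pixels"])
    E=np.array(p["extrinsics"]);print(n,-E[:3,:3].T@E[:3,3],p["fovy"],p["dist_coeffs"])
    for t in T:
        for r in env.landmark_of(t,p)[:4]:
            print(t,round(r["confidence"],2),np.array(r["centre"]),topx(p,r["centre"])[0].round())
print(env.get_state())
E
```

```text
pics
top [ 0.42  -0.003  1.106] 51.63891884898589 [-0.107  0.     0.     0.     0.   ]
ribbon 0.91 [ 0.342  0.027 -0.001] [265. 277.]
ribbon 0.86 [ 0.205 -0.347 -0.   ] [412. 326.]
ribbon 0.65 [ 0.471 -0.1    0.002] [313. 225.]
ribbon 0.61 [ 0.661 -0.344  0.001] [404. 150.]
roller 0.55 [ 0.531 -0.424 -0.   ] [436. 199.]
gear 0.6 [ 0.374 -0.285 -0.001] [386. 261.]
head 0.8 [ 0.649 -0.159 -0.003] [334. 156.]
tray_ribbon 0.96 [0.512 0.442 0.003] [103. 213.]
tray_roller 0.72 [0.387 0.307 0.005] [154. 261.]
tray_roller 0.29 [ 0.472 -0.096  0.003] [312. 224.]
tray_gear 0.6 [ 0.48   0.105 -0.002] [233. 223.]
tray_head 0.97 [ 0.671  0.16  -0.003] [211. 150.]
pen_cup 0.97 [0.574 0.008 0.002] [271. 185.]
mug 0.86 [ 0.747  0.008 -0.   ] [269. 120.]
scene [0.882 0.591 1.09 ] 46.172816363254256 [-0.072  0.     0.     0.     0.   ]
ribbon 0.95 [ 0.469 -0.092 -0.001] [253. 192.]
ribbon 0.9 [ 0.205 -0.348  0.001] [277.  99.]
ribbon 0.78 [ 0.655 -0.347 -0.001] [150. 165.]
ribbon 0.65 [0.34  0.03  0.002] [318. 198.]
roller 0.66 [ 0.529 -0.424  0.004] [175. 129.]
gear 0.62 [ 0.372 -0.286  0.001] [244. 
[... 256 characters left out ...]
.]
tray_gear 0.57 [ 0.476  0.106 -0.003] [295. 245.]
tray_head 0.63 [ 0.667  0.162 -0.001] [244. 301.]
pen_cup 0.81 [ 0.575  0.009 -0.004] [242. 238.]
mug 0.71 [ 0.746  0.008 -0.002] [184. 272.]
mug 0.68 [ 0.478  0.11  -0.003] [295. 246.]
{'clock': 1.1, 'joint_pos': array([-1.398,  0.313,  0.046,  1.304,  0.   ,  1.431]), 'qvel': array([ 0.   , -0.001,  0.001,  0.001,  0.001, -0.   ]), 'tau': array([ -0.001, -48.048,  29.882,   0.   ,  -0.   ,  -0.   ]), 'tcp_pos': array([ 0.177, -0.547,  0.231]), 'orientation': array([0.   , 0.988, 0.156, 0.   ]), 'wrist_force': array([-0.362, -1.066,  0.591]), 'ft_torque': array([-0.004,  0.005, -0.044]), 'grip_force': 0.0, 'finger_gap': 0.085733175757679}
```

View pics/top0.png

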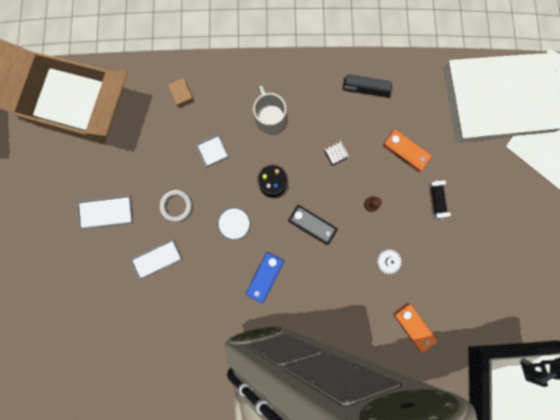

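View pics/scene0.png

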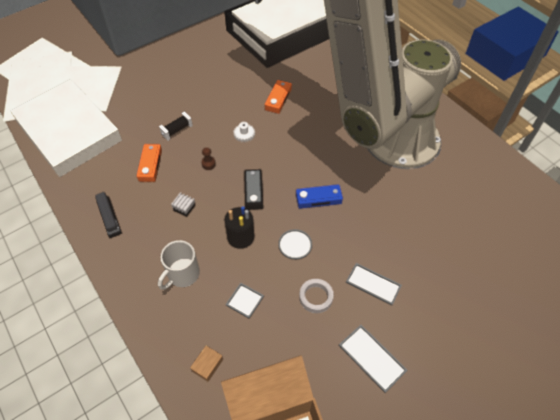

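The ribbon candidates in the top view are:
- Black box with a grey label at (313,225).
- Blue look-alike at (265,277).
- Orange look-alikes at (407,150) and (415,327).
- Black stapler at (367,86).

By the description, the ribbon is the one at (313,225). The other parts are the roller at (440,199), the gear at (389,262) and the head at (336,153); the brown stamp at (373,203) isn't part of the job. The trays are ribbon (105,212), roller (157,259), gear (234,223) and head (212,151). The ring at (175,205) is tape, and the cup is at (272,180).

Next I'll fit the poses from the masks and check the choice in a crop.

```bash
cat > fit.py <<'E'
from h import *
from scipy.optimize import minimize
def box(a,b,z0,z1): return np.array([[x*a/2,y*b/2,z] for x in(-1,1) for y in(-1,1) for z in(z0,z1)])
def cyl(d,z0,z1):
    t=np.arange(0,2*np.pi,.1); return np.vstack([np.c_[d/2*np.cos(t),d/2*np.sin(t),t*0+z] for z in(z0,z1)])
M=dict(ribbon=box(.12,.05,0,.028),roller=box(.092,.036,0,.036),gear=None,head=box(.044,.044,0,.032),
 tray_ribbon=box(.142,.072,0,.008),tray_roller=box(.122,.058,0,.008),tray_gear=cyl(.086,0,.008),tray_head=box(.066,.066,0,.008))
G=[cyl(.062,0,.012),cyl(.026,.012,.04)]
S=8
def pose(v,P):
    c,s=np.cos(v[2]),np.sin(v[2]); return P@np.array([[c,s,0],[-s,c,0],[0,0,1]])+[v[0],v[1],v[3] if len(v)>3 else 0]
def sil(p,t,v,o,n):
    im=np.zeros((n*S,n*S),np.uint8)
    for P in (G if t=="gear" else [M[t]]):
        q=(topx(p,pose(v,P))-o+.5)*S
        cv2.fillConvexPoly(im,cv2.convexHull((q*16).astype(np.int32)),1,shift=4)
    return im.astype(bool)
def regs(p,t,near):
    px=topx(p,[near[0],near[1],.015])[0]; best=None
    for r in env.regions_of(t,p):
        m=r["mask"]
        if m.sum()<20: continue
        ys,xs=np.nonzero(m); d=np.hypot(xs.mean()-px[0],ys.mean()-px[1])
        if d<15 and (best is None or r["confidence"]>best[0]): best=(r["confidence"],m)
    return best
def fit(t,near,pics,z=0):
    D=[];
    for p in pics:
        b=regs(p,t,near)
        if b is None: continue
        m=b[1]; n=110; o=np.round(topx(p,[near[0],near[1],0])[0]).astype(int)-n//2
        mm=np.zeros((n,n),bool); y0,x0=max(o[1],0),max(o[0],0)
        sub=m[y0:o[1]+n,x0:o[0]+n]; mm[y0-o[1]:y0-o[1]+sub.shape[0],x0-o[0]:x0-o[0]+sub.shape[1]]=sub
        D.append((p,o,n,np.kron(mm,np.ones((S,S),bool))))
    def cost(v):
        c=0
        for p,o,n,m in D:
            s=sil(p,t,np.r_[v,z],o,n); c+=1-(s&m).sum()/(s|m).sum()
        return c/len(D)
    best=None
    for y in ([0] if "gear" in t else np.radians(np.arange(0,90 if "head" in t else 180,22.5))):
        s0=np.array([near[0],near[1],y]); sx=s0+np.array([[0,0,0],[.01,0,0],[0,.01,0],[0,0,.25]])
        r=minimize(cost,s0,method="Nelder-Mead",options=dict(initial_simplex=sx,maxiter=70,xatol=1e-4,fatol=1e-4))
        if best is None or r.fun<best.fun: best=r
    return best.x,1-best.fun,len(D)
E
cat > run.py <<'E'
from fit import *
near=dict(ribbon=(.47,-.097),roller=(.53,-.424),gear=(.373,-.286),head=(.65,-.159),tray_ribbon=(.512,.442),tray_roller=(.388,.306),tray_gear=(.478,.105),tray_head=(.669,.161))
a,b=env.read_camera("top"),env.read_camera("scene")
for t,n in near.items():
    for nm,ps in (("top",[a]),("scn",[b]),("both",[a,b])):
        try:
            v,q,k=fit(t,n,ps); print(t,nm,k,v[:2].round(4),np.degrees(v[2]).round(1),round(q,3))
        except Exception as e: print(t,nm,e)
i=a["pixels"]; c=cv2.resize(i[125:305,285:465],(720,600)[:1]*1+(600,) if 0 else (600,600),interpolation=cv2.INTER_CUBIC); save("crop0",c)
E
time python3 run.py
```

```text
ribbon top 1 [ 0.4705 -0.0952] 58.1 0.945
ribbon scn 1 [ 0.468  -0.0948] 57.0 0.905
ribbon both 2 [ 0.4694 -0.0948] 57.8 0.912
roller top 1 [ 0.5278 -0.4212] 185.1 0.762
roller scn 1 [ 0.5274 -0.4195] 188.7 0.73
roller both 2 [ 0.5274 -0.4206] 185.8 0.744
gear top 1 [ 0.3732 -0.2884] 15.2 0.937
gear scn 1 [ 0.3715 -0.2869] 3.3 0.913
gear both 2 [ 0.3725 -0.2877] 20.0 0.921
head top 1 [ 0.6515 -0.1609] 26.7 0.932
head scn division by zero
head both 1 [ 0.6515 -0.1609] 26.7 0.932
tray_ribbon top 1 [0.5135 0.4389] 94.6 0.968
tray_ribbon scn 1 [0.5118 0.4417] 95.0 0.968
tray_ribbon both 2 [0.5127 0.4404] 94.9 0.952
tray_roller top 1 [0.3908 0.3037] 114.6 0.943
tray_roller scn 1 [0.3886 0.3069] -65.5 0.966
tray_roller both 2 [0.3895 0.3059] 114.7 0.942
tray_gear top 1 [0.478 0.104] 10.8 0.964
tray_gear scn 1 [0.4769 0.1053] 4.7 0.966
tray_gear both 2 [0.4776 0.1046] 11.3 0.957
tray_head top 1 [0.6679 0.1581] 113.5 0.909
tray_head scn 1 [0.6656 0.1604] 115.6 0.939
tray_head both 2 [0.6664 0.1593] 25.0 0.91
real	0m25.442s
user	0m16.779s
sys	0m5.568s
```

View pics/crop0.png

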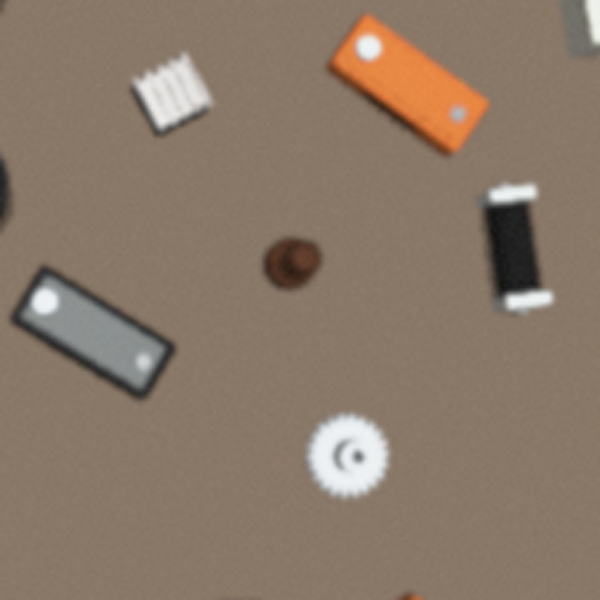

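The crop shows the black box with the grey label and two knobs at the lower left, which is the ribbon. The finned head is at the upper left, the roller with its white end blocks on the right, and the gear at the lower centre. The orange box and brown stamp are not part of the job. I'll refit the roller with a better shape and write a move planner.

```bash
cat > plan.py <<'E'
# waypoints: (x,y,z,yaw of tool x in deg,grip,maxstep mm, hold rows)
from h import *
def plan(wps,start=None):
    s=env.get_state(); w,x,y,z=s["orientation"]; p=np.array(s["tcp_pos"])*1e3
    yaw=np.degrees(2*np.arctan2(y,x)); print("at",p.round(1),"yaw",round(yaw,1),"tilt",round(w,3),round(z,3))
    rows=[]
    for X,Y,Z,A,g,st,hold in wps:
        q=np.array([X,Y,Z])*1e3
        p0,a0=(rows[-1][0],rows[-1][1]) if rows else (p,yaw)
        A=a0+(A-a0+180)%360-180
        n=int(np.ceil(max(np.linalg.norm(q-p0)/st,abs(A-a0)/10,1)-.02)) if (np.linalg.norm(q-p0)>.3 or abs(A-a0)>.3) else 0
        rows+=[(p0+(q-p0)*k/n,a0+(A-a0)*k/n,g) for k in range(1,n+1)]+[(q,A,g)]*hold
    P,A=p,yaw
    for i in range(0,len(rows),5):
        out=[];c,sn=np.cos(np.radians(A)),np.sin(np.radians(A));xh=np.array([c,sn,0]);yh=np.array([sn,-c,0])
        for q,a,g in rows[i:i+5]:
            d=q-P; t=[int(round(d@xh)),int(round(d@yh)),int(round(-d[2]))]; r=round(-(a-A)/10,2); out.append([t,[0,0,r],g])
        print(str(out).replace(" ",""))
        P=P+t[0]*xh+t[1]*yh-np.array([0,0,t[2]]); A=A-r*10
E
python3 - <<'E'
import fit
from fit import *
a,b=env.read_camera("top"),env.read_camera("scene")
r=[box(.01,.036,0,.036)+[s*.041,0,0] for s in(-1,1)]
t=np.arange(0,6.3,.2); r.append(np.vstack([np.c_[t*0+x,.017*np.cos(t),.018+.017*np.sin(t)] for x in(-.036,.036)]))
fit.G=r
fit.M["gear"]=None
def s2(p,t,v,o,n):
    im=np.zeros((n*S,n*S),np.uint8)
    for P in r: cv2.fillConvexPoly(im,cv2.convexHull((((topx(p,pose(v,P))-o+.5)*S)*16).astype(np.int32)),1,shift=4)
    return im.astype(bool)
fit.sil=s2
for ps in ([a],[b],[a,b]):
    v,q,k=fit.fit("roller",(.528,-.421),ps); print(v[:2].round(4),np.degrees(v[2]).round(1),round(q,3))
    print(*(regs(p,"roller",(.528,-.421))[1].sum() for p in ps))
from plan import plan
plan([(.469,-.095,.2,57.8,-1,55,0),(.469,-.095,.06,57.8,-1,50,0),(.469,-.095,.006,57.8,-1,20,1)])
E
```

```text
Traceback (most recent call last):
AttributeError: 'function' object has no attribute 'M'
```

```bash
cat > roller.py <<'E'
import fit as F
from fit import *
a,b=env.read_camera("top"),env.read_camera("scene")
r=[box(.01,.036,0,.036)+[s*.041,0,0] for s in(-1,1)]
t=np.arange(0,6.3,.2); r.append(np.vstack([np.c_[t*0+x,.017*np.cos(t),.018+.017*np.sin(t)] for x in(-.036,.036)]))
def s2(p,t,v,o,n):
    im=np.zeros((n*S,n*S),np.uint8)
    for P in r: cv2.fillConvexPoly(im,cv2.convexHull((((topx(p,pose(v,P))-o+.5)*S)*16).astype(np.int32)),1,shift=4)
    return im.astype(bool)
F.sil=s2
for ps in ([a],[b],[a,b]):
    v,q,k=F.fit("roller",(.528,-.421),ps); print(v[:2].round(4),np.degrees(v[2]).round(1),round(q,3))
    print(*(regs(p,"roller",(.528,-.421))[1].sum() for p in ps))
    for p in ps:
        ys,xs=np.nonzero(regs(p,"roller",(.528,-.421))[1]); print(xs.min(),xs.max(),ys.min(),ys.max())
E
python3 roller.py; python3 -c "
from plan import plan
plan([(.469,-.095,.2,57.8,-1,55,0),(.469,-.095,.06,57.8,-1,50,0),(.469,-.095,.006,57.8,-1,20,1)])"
```

```text
[ 0.5282 -0.4223] 5.4 0.899
575
427 449 180 218
[ 0.5269 -0.4196] 187.1 0.905
419
159 191 113 139
[ 0.5273 -0.4213] 5.4 0.885
575 419
427 449 180 218
159 191 113 139
at [ 176.9 -547.1  231.3] yaw 17.9 tilt 0.0 0.0
[[[42,-34,3],[0,0,np.float64(-0.4)],-1],[[83,-68,6],[0,0,np.float64(-0.8)],-1],[[125,-102,9],[0,0,np.float64(-1.2)],-1],[[167,-136,13],[0,0,np.float64(-1.6)],-1],[[209,-170,16],[0,0,np.float64(-1.99)],-1]]
[[[50,-18,3],[0,0,np.float64(-0.4)],-1],[[101,-36,6],[0,0,np.float64(-0.8)],-1],[[152,-54,9],[0,0,np.float64(-1.2)],-1],[[203,-72,12],[0,0,np.float64(-1.6)],-1],[[254,-89,15],[0,0,np.float64(-2.0)],-1]]
[[[0,0,47],[0,0,np.float64(0.0)],-1],[[0,0,94],[0,0,np.float64(0.0)],-1],[[0,0,140],[0,0,np.float64(0.0)],-1],[[0,0,158],[0,0,np.float64(0.0)],-1],[[0,0,176],[0,0,np.float64(0.0)],-1]]
[[[0,0,18],[0,0,np.float64(0.0)],-1],[[0,0,18],[0,0,np.float64(0.0)],-1]]
```

Call:
move_arm([
  [[42,-34,3],[0,0,-0.4],-1],
  [[83,-68,6],[0,0,-0.8],-1],
  [[125,-102,9],[0,0,-1.2],-1],
  [[167,-136,13],[0,0,-1.6],-1],
  [[209,-170,16],[0,0,-1.99],-1],
], squeeze=40)

```text
clock: 4.22
tcp_pos: [0.3242, -0.3196, 0.2154]
orientation: [0.0, 0.946, 0.325, 0.0]
wrist_force: [0.2, -1.7, 0.4]
finger_gap: 0.0854
grip_force: 0.0
```

Call:
move_arm([
  [[50,-18,3],[0,0,-0.4],-1],
  [[101,-36,6],[0,0,-0.8],-1],
  [[152,-54,9],[0,0,-1.2],-1],
  [[203,-72,12],[0,0,-1.6],-1],
  [[254,-89,15],[0,0,-2.0],-1],
])

```text
clock: 4.85
tcp_pos: [0.4704, -0.0934, 0.2005]
orientation: [0.0, 0.875, 0.484, 0.0]
wrist_force: [-0.5, -0.3, -0.1]
finger_gap: 0.0852
grip_force: 0.0
```

Call:
move_arm([
  [[0,0,47],[0,0,0],-1],
  [[0,0,94],[0,0,0],-1],
  [[0,0,140],[0,0,0],-1],
  [[0,0,158],[0,0,0],-1],
  [[0,0,176],[0,0,0],-1],
])

```text
clock: 5.48
tcp_pos: [0.4693, -0.0949, 0.0233]
orientation: [-0.0, 0.875, 0.484, -0.0]
wrist_force: [0.2, 0.8, -0.0]
finger_gap: 0.0855
grip_force: 0.0
```

Call:
move_arm([
  [[0,0,18],[0,0,0],-1],
  [[0,0,18],[0,0,0],0.2],
  [[0,0,18],[0,0,0],1],
  [[0,0,18],[0,0,0],1],
  [[0,0,18],[0,0,0],1],
])

```text
clock: 6.1
tcp_pos: [0.4702, -0.0953, 0.0071]
orientation: [0.001, 0.875, 0.483, 0.001]
wrist_force: [-1.4, 0.7, 2.9]
finger_gap: 0.0491
grip_force: 43.1
```

```bash
sed -i 's/r=round(-(a-A)\/10,2)/r=float(round(-(a-A)\/10,2))/' plan.py; python3 -c "
from plan import plan
plan([(.469,-.095,.05,57.8,1,20,0),(.469,-.095,.2,57.8,1,50,0),(.5127,.4404,.2,94.9,1,54,2),(.5127,.4404,.05,94.9,1,50,0),(.5127,.4404,.010,94.9,1,14,2)])"
```

```text
at [470.2 -95.3   7.1] yaw 57.8 tilt 0.001 0.001
[[[0,0,-14],[0,0,0.0],1],[[0,-1,-29],[0,0,0.0],1],[[0,-1,-43],[0,0,0.0],1],[[0,-1,-93],[0,0,0.0],1],[[0,-1,-143],[0,0,0.0],1]]
[[[0,0,-50],[0,0,0.0],1],[[47,-25,-50],[0,0,-0.37],1],[[95,-50,-50],[0,0,-0.74],1],[[143,-75,-50],[0,0,-1.11],1],[[190,-99,-50],[0,0,-1.48],1]]
[[[53,-12,0],[0,0,-0.37],1],[[105,-24,0],[0,0,-0.74],1],[[157,-36,0],[0,0,-1.11],1],[[210,-48,0],[0,0,-1.49],1],[[262,-59,0],[0,0,-1.86],1]]
[[[54,5,0],[0,0,-0.37],1],[[54,5,0],[0,0,-0.37],1],[[54,5,0],[0,0,-0.37],1],[[54,5,50],[0,0,-0.37],1],[[54,5,100],[0,0,-0.37],1]]
[[[0,0,50],[0,0,0.0],1],[[0,0,63],[0,0,0.0],1],[[0,0,77],[0,0,0.0],1],[[0,0,90],[0,0,0.0],1],[[0,0,90],[0,0,0.0],1]]
[[[0,0,0],[0,0,0.0],1]]
```

Call:
move_arm([
  [[0,0,-14],[0,0,0],1],
  [[0,0,-29],[0,0,0],1],
  [[0,0,-43],[0,0,0],1],
  [[0,0,-93],[0,0,0],1],
  [[0,0,-143],[0,0,0],1],
])

```text
clock: 6.72
tcp_pos: [0.4691, -0.0949, 0.1512]
orientation: [-0.0, 0.875, 0.483, -0.0]
wrist_force: [1.1, -0.4, -1.3]
finger_gap: 0.0494
grip_force: 42.6
```

Call:
move_arm([
  [[0,0,-50],[0,0,0],1],
  [[47,-25,-50],[0,0,-0.37],1],
  [[95,-50,-50],[0,0,-0.74],1],
  [[143,-75,-50],[0,0,-1.11],1],
  [[190,-99,-50],[0,0,-1.48],1],
])

```text
clock: 7.35
tcp_pos: [0.4869, 0.1202, 0.2004]
orientation: [0.0, 0.805, 0.593, 0.001]
wrist_force: [0.3, -0.4, -2.0]
finger_gap: 0.049
grip_force: 42.7
```

Call:
move_arm([
  [[53,-12,0],[0,0,-0.37],1],
  [[105,-24,0],[0,0,-0.74],1],
  [[157,-36,0],[0,0,-1.11],1],
  [[210,-48,0],[0,0,-1.49],1],
  [[262,-59,0],[0,0,-1.86],1],
])

```text
clock: 7.98
tcp_pos: [0.5087, 0.388, 0.2002]
orientation: [0.0, 0.699, 0.715, 0.0]
wrist_force: [0.8, -1.0, -1.6]
finger_gap: 0.0493
grip_force: 42.6
```

Call:
move_arm([
  [[54,5,0],[0,0,-0.37],1],
  [[54,5,0],[0,0,-0.37],1],
  [[54,5,0],[0,0,-0.37],1],
  [[54,5,50],[0,0,-0.37],1],
  [[54,5,100],[0,0,-0.37],1],
])

```text
clock: 8.6
tcp_pos: [0.5137, 0.439, 0.1]
orientation: [0.0, 0.677, 0.736, 0.001]
wrist_force: [0.7, 0.2, -3.0]
finger_gap: 0.049
grip_force: 42.7
```

Call:
move_arm([
  [[0,0,50],[0,0,0],1],
  [[0,0,63],[0,0,0],1],
  [[0,0,77],[0,0,0],1],
  [[0,0,90],[0,0,0],1],
  [[0,0,90],[0,0,0],1],
])

```text
clock: 9.22
tcp_pos: [0.5136, 0.4407, 0.0102]
orientation: [0.0, 0.676, 0.737, 0.001]
wrist_force: [-0.1, 0.0, -1.3]
finger_gap: 0.0491
grip_force: 43.2
```

```bash
python3 -c "
from h import *
p=env.read_camera('scene'); save('s1',cv2.resize(p['pixels'][280:420,290:470],(720,560),interpolation=cv2.INTER_CUBIC))"
```

```text
(no output)
```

View pics/s1.png

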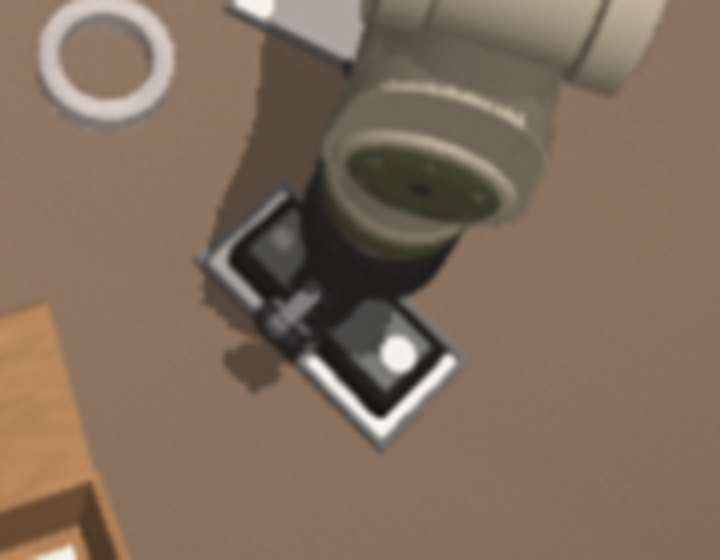

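In the crop the cartridge sits inside the white recess with even margins, its corners at about (230,255) and (445,355). I'll release it and go on to the roller.

```bash
python3 -c "
from plan import plan
plan([(.5127,.4404,.009,94.9,-1,20,3),(.5127,.4404,.03,94.9,-1,20,0),(.5127,.4404,.2,94.9,-1,55,0),(.5275,-.421,.2,186,-1,56,1),(.5275,-.421,.06,186,-1,50,0),(.5275,-.421,.008,186,-1,20,1)])"
```

```text
at [513.3 440.6  10.2] yaw 94.9 tilt 0.0 0.001
[[[0,-1,1],[0,0,0.0],-1],[[0,-1,1],[0,0,0.0],-1],[[0,-1,1],[0,0,0.0],-1],[[0,-1,1],[0,0,0.0],-1],[[0,-1,-9],[0,0,0.0],-1]]
[[[0,0,-11],[0,0,0.0],-1],[[0,0,-53],[0,0,0.0],-1],[[0,0,-96],[0,0,0.0],-1],[[0,0,-138],[0,0,0.0],-1],[[0,0,-181],[0,0,0.0],-1]]
[[[-54,-3,0],[0,0,-0.57],-1],[[-108,-7,0],[0,0,-1.14],-1],[[-161,-11,0],[0,0,-1.71],-1],[[-215,-14,0],[0,0,-2.28],-1],[[-269,-18,0],[0,0,-2.84],-1]]
[[[-45,-29,0],[0,0,-0.57],-1],[[-91,-58,0],[0,0,-1.14],-1],[[-136,-86,0],[0,0,-1.71],-1],[[-182,-115,0],[0,0,-2.28],-1],[[-227,-144,0],[0,0,-2.85],-1]]
[[[-26,-47,0],[0,0,-0.57],-1],[[-53,-94,0],[0,0,-1.14],-1],[[-79,-141,0],[0,0,-1.71],-1],[[-105,-188,0],[0,0,-2.28],-1],[[-131,-235,0],[0,0,-2.85],-1]]
[[[-1,-54,0],[0,0,-0.57],-1],[[-1,-54,0],[0,0,-0.57],-1],[[-1,-54,47],[0,0,-0.57],-1],[[-1,-54,94],[0,0,-0.57],-1],[[-1,-54,140],[0,0,-0.57],-1]]
[[[0,0,18],[0,0,0.0],-1],[[0,0,35],[0,0,0.0],-1],[[0,0,52],[0,0,0.0],-1],[[0,0,52],[0,0,0.0],-1]]
```

Call:
move_arm([
  [[0,0,1],[0,0,0],-1],
  [[0,0,1],[0,0,0],-1],
  [[0,0,1],[0,0,0],-1],
  [[0,0,1],[0,0,0],-1],
  [[0,0,-9],[0,0,0],-1],
])

```text
clock: 9.9
tcp_pos: [0.5121, 0.4398, 0.0177]
orientation: [-0.0, 0.676, 0.737, -0.001]
wrist_force: [-0.4, 0.2, 0.4]
finger_gap: 0.0853
grip_force: 0.0
```

Call:
move_arm([
  [[0,0,-11],[0,0,0],-1],
  [[0,0,-53],[0,0,0],-1],
  [[0,0,-96],[0,0,0],-1],
  [[0,0,-138],[0,0,0],-1],
  [[0,0,-181],[0,0,0],-1],
])

```text
clock: 10.52
tcp_pos: [0.5127, 0.4402, 0.2019]
orientation: [0.0, 0.676, 0.737, 0.001]
wrist_force: [-0.5, 0.9, 0.5]
finger_gap: 0.0851
grip_force: 0.0
```

Call:
move_arm([
  [[-54,-3,0],[0,0,-0.57],-1],
  [[-108,-7,0],[0,0,-1.14],-1],
  [[-161,-11,0],[0,0,-1.71],-1],
  [[-215,-14,0],[0,0,-2.28],-1],
  [[-269,-18,0],[0,0,-2.84],-1],
])

```text
clock: 11.15
tcp_pos: [0.518, 0.1691, 0.2006]
orientation: [0.001, 0.473, 0.881, 0.001]
wrist_force: [0.8, 0.5, 0.3]
finger_gap: 0.0857
grip_force: 0.0
```

Call:
move_arm([
  [[-45,-29,0],[0,0,-0.57],-1],
  [[-91,-58,0],[0,0,-1.14],-1],
  [[-136,-86,0],[0,0,-1.71],-1],
  [[-182,-115,0],[0,0,-2.28],-1],
  [[-227,-144,0],[0,0,-2.85],-1],
])

```text
clock: 11.78
tcp_pos: [0.5224, -0.1, 0.2007]
orientation: [0.001, 0.242, 0.97, -0.0]
wrist_force: [1.3, -0.7, -0.0]
finger_gap: 0.0858
grip_force: 0.0
```

Call:
move_arm([
  [[-26,-47,0],[0,0,-0.57],-1],
  [[-53,-94,0],[0,0,-1.14],-1],
  [[-79,-141,0],[0,0,-1.71],-1],
  [[-105,-188,0],[0,0,-2.28],-1],
  [[-131,-235,0],[0,0,-2.85],-1],
])

```text
clock: 12.4
tcp_pos: [0.5268, -0.369, 0.2007]
orientation: [0.001, -0.004, 1.0, -0.001]
wrist_force: [0.0, -0.2, 0.1]
finger_gap: 0.0853
grip_force: 0.0
```

```bash
python3 -c "
from fit import *
a=env.read_camera('top');b=env.read_camera('scene')
for p in(a,b):
  try: v,q,k=fit('ribbon',(.513,.44),[p],.003);print(v[:2].round(4),np.degrees(v[2]).round(1),round(q,3))
  except Exception as e: print(e)
save('s2',cv2.resize(b['pixels'][280:420,290:470],(720,560),interpolation=cv2.INTER_CUBIC))
from plan import plan
plan([(.5275,-.421,.2,186,-1,56,1),(.5275,-.421,.06,186,-1,50,0),(.5275,-.421,.008,186,-1,20,1)])"
```

```text
[0.5144 0.4411] -85.3 0.936
[0.5126 0.4426] 93.1 0.91
at [ 526.4 -368.   199.6] yaw 180.2 tilt 0.0 0.0
[[[-1,-53,0],[0,0,-0.58],-1],[[-1,-53,0],[0,0,-0.58],-1],[[-1,-53,46],[0,0,-0.58],-1],[[-1,-53,93],[0,0,-0.58],-1],[[-1,-53,140],[0,0,-0.58],-1]]
[[[0,0,17],[0,0,-0.0],-1],[[0,0,34],[0,0,-0.0],-1],[[0,0,52],[0,0,-0.0],-1],[[0,0,52],[0,0,-0.0],-1]]
```

View pics/s2.png

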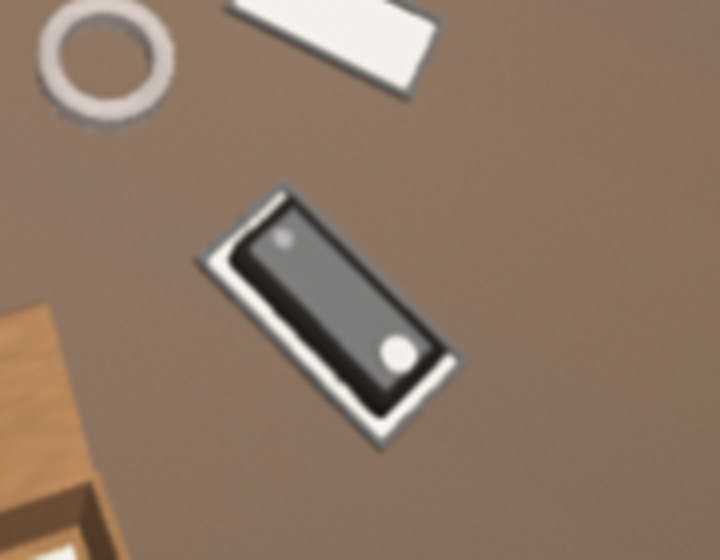

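The ribbon lies flat inside its tray; the visible margins match the viewing angle, and the fit is within 2 mm of the tray centre.

Call:
move_arm([
  [[-1,-53,0],[0,0,-0.58],-1],
  [[-1,-53,0],[0,0,-0.58],-1],
  [[-1,-53,46],[0,0,-0.58],-1],
  [[-1,-53,93],[0,0,-0.58],-1],
  [[-1,-53,140],[0,0,-0.58],-1],
])

```text
clock: 13.22
tcp_pos: [0.5287, -0.418, 0.0592]
orientation: [0.0, -0.054, 0.999, -0.0]
wrist_force: [0.6, 0.4, 0.5]
finger_gap: 0.0853
grip_force: 0.0
```

Call:
move_arm([
  [[0,0,17],[0,0,0],-1],
  [[0,0,34],[0,0,0],-1],
  [[0,0,52],[0,0,0],-1],
  [[0,0,52],[0,0,0],0.3],
  [[0,0,52],[0,0,0],1],
])

```text
clock: 13.85
tcp_pos: [0.5285, -0.4206, 0.0082]
orientation: [0.0, -0.053, 0.999, -0.001]
wrist_force: [0.5, -0.4, 0.2]
finger_gap: 0.0517
grip_force: 0.0
```

Call:
move_arm([
  [[0,0,0],[0,0,0],1],
  [[0,0,0],[0,0,0],1],
  [[0,0,0],[0,0,0],1],
])

```text
clock: 14.22
tcp_pos: [0.5288, -0.4209, 0.0087]
orientation: [0.001, -0.053, 0.999, -0.001]
wrist_force: [0.1, -0.0, 5.2]
finger_gap: 0.0323
grip_force: 40.4
```

```bash
python3 -c "
from plan import plan
plan([(.5275,-.421,.04,186,1,16,0),(.5275,-.421,.2,186,1,50,0),(.3895,.3055,.2,114.7,1,56,2),(.3895,.3055,.05,114.7,1,50,0),(.3895,.3055,.012,114.7,1,13,2)])"
```

```text
at [ 528.8 -420.9    8.7] yaw 186.1 tilt 0.001 -0.001
[[[1,0,-16],[0,0,0.01],1],[[1,0,-31],[0,0,0.01],1],[[1,0,-71],[0,0,0.01],1],[[1,0,-111],[0,0,0.01],1],[[1,0,-151],[0,0,0.01],1]]
[[[0,0,-40],[0,0,0.0],1],[[5,53,-40],[0,0,0.51],1],[[9,105,-40],[0,0,1.02],1],[[13,158,-40],[0,0,1.53],1],[[18,211,-40],[0,0,2.04],1]]
[[[22,48,0],[0,0,0.51],1],[[44,95,0],[0,0,1.02],1],[[67,143,0],[0,0,1.53],1],[[89,191,0],[0,0,2.04],1],[[112,239,0],[0,0,2.55],1]]
[[[41,33,0],[0,0,0.5],1],[[81,67,0],[0,0,1.01],1],[[122,100,0],[0,0,1.52],1],[[163,134,0],[0,0,2.03],1],[[204,167,0],[0,0,2.54],1]]
[[[0,0,0],[0,0,0.0],1],[[0,0,0],[0,0,0.0],1],[[0,0,50],[0,0,0.0],1],[[0,0,100],[0,0,0.0],1],[[0,0,150],[0,0,0.0],1]]
[[[0,0,12],[0,0,0.0],1],[[0,0,25],[0,0,0.0],1],[[0,0,38],[0,0,0.0],1],[[0,0,38],[0,0,0.0],1],[[0,0,38],[0,0,0.0],1]]
```

Call:
move_arm([
  [[0,0,-16],[0,0,0],1],
  [[0,0,-31],[0,0,0],1],
  [[0,0,-71],[0,0,0],1],
  [[0,0,-111],[0,0,0],1],
  [[1,0,-151],[0,0,0],1],
])

```text
clock: 14.85
tcp_pos: [0.527, -0.42, 0.1604]
orientation: [0.0, -0.053, 0.999, -0.0]
wrist_force: [0.2, -0.6, -2.9]
finger_gap: 0.0325
grip_force: 40.2
```

Call:
move_arm([
  [[0,0,-40],[0,0,0],1],
  [[5,53,-40],[0,0,0.51],1],
  [[9,105,-40],[0,0,1.02],1],
  [[13,158,-40],[0,0,1.53],1],
  [[18,211,-40],[0,0,2.04],1],
])

```text
clock: 15.48
tcp_pos: [0.4861, -0.2107, 0.1992]
orientation: [0.001, 0.126, 0.992, -0.0]
wrist_force: [1.2, 0.8, -1.7]
finger_gap: 0.0329
grip_force: 40.4
```

Call:
move_arm([
  [[22,48,0],[0,0,0.51],1],
  [[44,95,0],[0,0,1.02],1],
  [[67,143,0],[0,0,1.53],1],
  [[89,191,0],[0,0,2.04],1],
  [[112,239,0],[0,0,2.55],1],
])

```text
clock: 16.1
tcp_pos: [0.4366, 0.0485, 0.1993]
orientation: [0.001, 0.342, 0.94, 0.0]
wrist_force: [1.0, -1.1, -1.1]
finger_gap: 0.032
grip_force: 40.4
```

Call:
move_arm([
  [[41,33,0],[0,0,0.5],1],
  [[81,67,0],[0,0,1.01],1],
  [[122,100,0],[0,0,1.52],1],
  [[163,134,0],[0,0,2.03],1],
  [[204,167,0],[0,0,2.54],1],
])

```text
clock: 16.73
tcp_pos: [0.3866, 0.3076, 0.1993]
orientation: [0.0, 0.54, 0.842, 0.001]
wrist_force: [0.6, 0.5, -2.3]
finger_gap: 0.0325
grip_force: 40.3
```

```bash
python3 -c "
from plan import plan
plan([(.3895,.3055,.2,114.7,1,56,1),(.3895,.3055,.05,114.7,1,50,0),(.3895,.3055,.012,114.7,1,13,2)])"
```

```text
at [386.6 307.6 199.3] yaw 114.7 tilt 0.0 0.001
[[[-3,2,-1],[0,0,-0.0],1],[[-3,2,-1],[0,0,-0.0],1],[[-3,2,49],[0,0,-0.0],1],[[-3,2,99],[0,0,-0.0],1],[[-3,2,149],[0,0,-0.0],1]]
[[[0,0,13],[0,0,-0.0],1],[[0,0,26],[0,0,-0.0],1],[[0,0,38],[0,0,-0.0],1],[[0,0,38],[0,0,-0.0],1],[[0,0,38],[0,0,-0.0],1]]
```

Call:
move_arm([
  [[-1,1,0],[0,0,0],1],
  [[-1,1,0],[0,0,0],1],
  [[-1,1,50],[0,0,0],1],
  [[-1,1,100],[0,0,0],1],
  [[-1,1,130],[0,0,0],1],
])

```text
clock: 17.35
tcp_pos: [0.3877, 0.3029, 0.0664]
orientation: [-0.0, 0.54, 0.842, -0.001]
wrist_force: [0.2, -0.6, -1.1]
finger_gap: 0.0328
grip_force: 40.4
```

```bash
python3 -c "
from h import *
from plan import plan
p=env.read_camera('scene'); save('s3',cv2.resize(p['pixels'][220:340,300:460],(800,600),interpolation=cv2.INTER_CUBIC))
plan([(.3895,.3055,.05,114.7,1,25,0),(.3895,.3055,.012,114.7,1,13,1)])"
```

```text
at [386.  302.   63.4] yaw 114.7 tilt -0.002 -0.003
[[[2,5,13],[0,0,-0.0],1],[[2,5,26],[0,0,-0.0],1],[[2,5,39],[0,0,-0.0],1],[[2,5,51],[0,0,-0.0],1],[[2,5,51],[0,0,-0.0],1]]
```

View pics/s3.png

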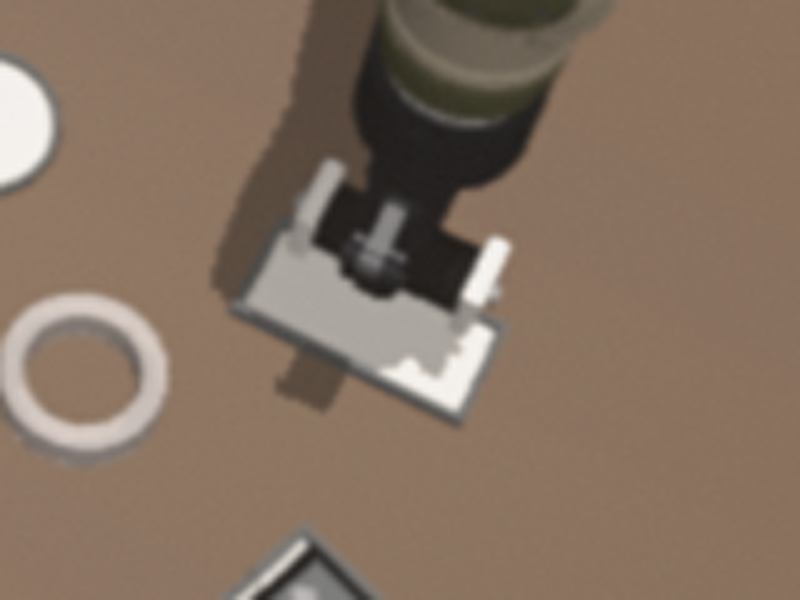

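The roller hangs level over its tray, with its blocks at about (320,205) and (485,275). I'll let the arm settle while lower, then correct.

Call:
move_arm([
  [[0,0,15],[0,0,0],1],
  [[0,0,30],[0,0,0],1],
  [[0,0,30],[0,0,0],1],
  [[0,0,30],[0,0,0],1],
  [[0,0,30],[0,0,0],1],
])

```text
clock: 18.02
tcp_pos: [0.389, 0.3057, 0.039]
orientation: [0.0, 0.539, 0.843, 0.001]
wrist_force: [0.2, 0.2, -1.1]
finger_gap: 0.0328
grip_force: 40.5
```

```bash
python3 -c "
from h import *
from plan import plan
plan([(.3895,.3055,.030,114.7,1,10,0),(.3895,.3055,.012,114.7,1,8,1)])"
```

```text
at [389.  305.7  39. ] yaw 114.8 tilt 0.0 0.001
[[[0,0,9],[0,0,0.01],1],[[0,0,15],[0,0,0.01],1],[[0,0,21],[0,0,0.01],1],[[0,0,27],[0,0,0.01],1],[[0,0,27],[0,0,0.01],1]]
```

Settled on target, so I'll lower.

Call:
move_arm([
  [[0,0,9],[0,0,0],1],
  [[0,0,17],[0,0,0],1],
  [[0,0,23],[0,0,0],1],
  [[0,0,27],[0,0,0],1],
  [[0,0,27],[0,0,0],1],
])

```text
clock: 18.65
tcp_pos: [0.388, 0.3051, 0.0117]
orientation: [-0.0, 0.539, 0.843, -0.0]
wrist_force: [-2.9, -2.2, 5.3]
finger_gap: 0.0325
grip_force: 41.3
```

Call:
move_arm([
  [[0,0,0],[0,0,0],0],
  [[0,0,0],[0,0,0],-1],
  [[0,0,0],[0,0,0],-1],
  [[0,0,0],[0,0,0],-1],
  [[0,0,-12],[0,0,0],-1],
])

```text
clock: 19.27
tcp_pos: [0.3877, 0.3048, 0.0229]
orientation: [-0.0, 0.539, 0.843, -0.001]
wrist_force: [-0.6, 0.8, -0.3]
finger_gap: 0.0855
grip_force: 0.0
```

```bash
python3 -c "
from plan import plan
plan([(.3895,.3055,.2,114.7,-1,55,0),(.3725,-.2875,.2,114.7,-1,58,2),(.3725,-.2875,.018,114.7,-1,40,1)])"
```

```text
at [387.7 304.8  22.9] yaw 114.8 tilt -0.0 -0.001
[[[0,0,-44],[0,0,0.0],-1],[[0,1,-89],[0,0,0.01],-1],[[0,1,-133],[0,0,0.01],-1],[[0,2,-177],[0,0,0.01],-1],[[-48,-22,-177],[0,0,0.01],-1]]
[[[-49,-24,0],[0,0,0.0],-1],[[-97,-48,0],[0,0,0.0],-1],[[-145,-72,0],[0,0,0.0],-1],[[-194,-96,0],[0,0,0.0],-1],[[-242,-120,0],[0,0,0.0],-1]]
[[[-48,-24,0],[0,0,0.0],-1],[[-97,-48,0],[0,0,0.0],-1],[[-145,-72,0],[0,0,0.0],-1],[[-193,-96,0],[0,0,0.0],-1],[[-242,-120,0],[0,0,0.0],-1]]
[[[0,0,0],[0,0,0.0],-1],[[0,0,0],[0,0,0.0],-1],[[0,0,36],[0,0,0.0],-1],[[0,0,73],[0,0,0.0],-1],[[0,0,109],[0,0,0.0],-1]]
[[[0,0,36],[0,0,0.0],-1],[[0,0,73],[0,0,0.0],-1],[[0,0,73],[0,0,0.0],-1]]
```

```bash
python3 -c "
from plan import plan
plan([(.3895,.3055,.2,114.7,-1,55,0),(.46,.1,.2,114.7,-1,58,0),(.46,-.1,.2,114.7,-1,58,0),(.3725,-.2875,.2,114.7,-1,58,2),(.3725,-.2875,.018,114.7,-1,40,1)])"
```

```text
at [387.7 304.8  22.9] yaw 114.8 tilt -0.0 -0.001
[[[0,0,-44],[0,0,0.0],-1],[[0,1,-89],[0,0,0.01],-1],[[0,1,-133],[0,0,0.01],-1],[[0,2,-177],[0,0,0.01],-1],[[-54,-4,-177],[0,0,0.01],-1]]
[[[-54,-5,0],[0,0,0.0],-1],[[-108,-11,0],[0,0,0.0],-1],[[-162,-16,0],[0,0,0.0],-1],[[-208,-37,0],[0,0,0.0],-1],[[-253,-58,0],[0,0,0.0],-1]]
[[[-46,-21,0],[0,0,0.0],-1],[[-91,-42,0],[0,0,0.0],-1],[[-124,-81,0],[0,0,0.0],-1],[[-158,-121,0],[0,0,0.0],-1],[[-191,-160,0],[0,0,0.0],-1]]
[[[-34,-40,0],[0,0,0.0],-1],[[-34,-40,0],[0,0,0.0],-1],[[-34,-40,0],[0,0,0.0],-1],[[-34,-40,36],[0,0,0.0],-1],[[-34,-40,73],[0,0,0.0],-1]]
[[[0,0,36],[0,0,0.0],-1],[[0,0,72],[0,0,0.0],-1],[[0,0,109],[0,0,0.0],-1],[[0,0,109],[0,0,0.0],-1]]
```

Call:
move_arm([
  [[0,0,-44],[0,0,0],-1],
  [[0,1,-89],[0,0,0],-1],
  [[0,1,-133],[0,0,0],-1],
  [[0,2,-177],[0,0,0],-1],
  [[-54,-4,-177],[0,0,0],-1],
])

```text
clock: 19.9
tcp_pos: [0.4097, 0.2573, 0.2052]
orientation: [0.002, 0.536, 0.844, 0.004]
wrist_force: [0.8, -0.7, -0.8]
finger_gap: 0.0849
grip_force: 0.0
```

Call:
move_arm([
  [[-54,-5,0],[0,0,0],-1],
  [[-108,-11,0],[0,0,0],-1],
  [[-162,-16,0],[0,0,0],-1],
  [[-208,-37,0],[0,0,0],-1],
  [[-253,-58,0],[0,0,0],-1],
])

```text
clock: 20.52
tcp_pos: [0.4611, -0.0011, 0.2012]
orientation: [0.001, 0.539, 0.843, 0.0]
wrist_force: [1.0, -0.4, 0.6]
finger_gap: 0.0854
grip_force: 0.0
```

Call:
move_arm([
  [[-46,-21,0],[0,0,0],-1],
  [[-91,-42,0],[0,0,0],-1],
  [[-124,-81,0],[0,0,0],-1],
  [[-158,-121,0],[0,0,0],-1],
  [[-191,-160,0],[0,0,0],-1],
])

```text
clock: 21.15
tcp_pos: [0.3952, -0.2414, 0.2013]
orientation: [0.001, 0.539, 0.843, -0.0]
wrist_force: [1.0, -0.9, -0.4]
finger_gap: 0.0857
grip_force: 0.0
```

Call:
move_arm([
  [[-34,-40,0],[0,0,0],-1],
  [[-34,-40,0],[0,0,0],-1],
  [[-34,-40,0],[0,0,0],-1],
  [[-34,-40,36],[0,0,0],-1],
  [[-34,-40,73],[0,0,0],-1],
])

```text
clock: 21.78
tcp_pos: [0.3751, -0.2865, 0.1273]
orientation: [0.001, 0.538, 0.843, -0.0]
wrist_force: [-0.4, -0.5, -0.6]
finger_gap: 0.0856
grip_force: 0.0
```

```bash
python3 -c "
from h import *
from plan import plan
p=env.read_camera('scene'); save('s4',cv2.resize(p['pixels'][220:340,300:460],(800,600),interpolation=cv2.INTER_CUBIC))
plan([(.3725,-.2875,.06,114.7,-1,40,0),(.3725,-.2875,.018,114.7,-1,20,1)])"; sed -i 's/"roller",(.528,-.421)/"roller",(.389,.305)/;s/,ps);/,ps,.003);/' roller.py; sed -i 's/regs(p,"roller",(.528,-.421))/regs(p,"roller",(.389,.305))/g' roller.py; python3 roller.py
```

```text
at [ 372.7 -284.   122.5] yaw 115.0 tilt -0.003 0.001
[[[-2,-1,31],[0,0,0.01],-1],[[-3,-2,62],[0,0,0.03],-1],[[-3,-2,76],[0,0,0.03],-1],[[-3,-2,90],[0,0,0.03],-1],[[-3,-2,104],[0,0,0.03],-1]]
[[[0,0,0],[0,0,-0.0],-1]]
[0.3888 0.3044] 115.4 0.911
535
133 173 247 274
[0.3873 0.3091] 116.9 0.856
550
356 396 266 296
[0.3875 0.3073] 115.7 0.859
535 550
133 173 247 274
356 396 266 296
```

View pics/s4.png

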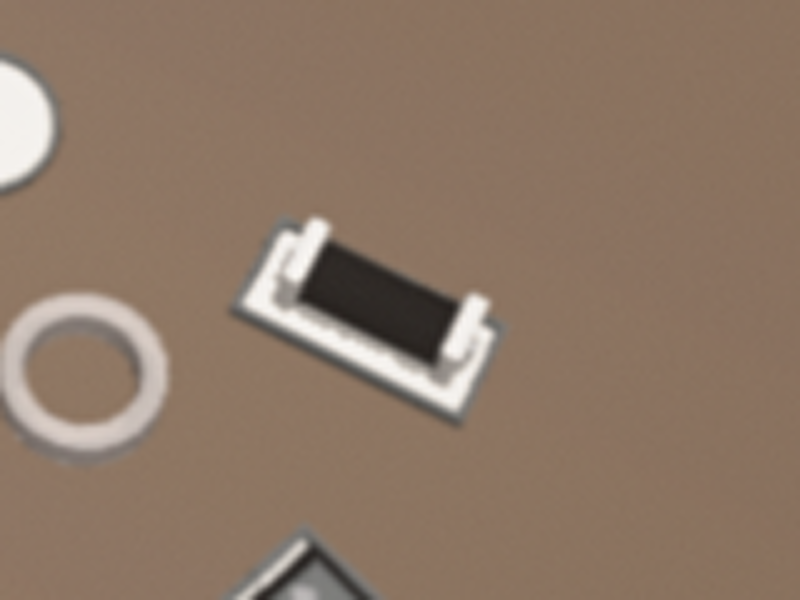

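The roller sits inside its tray, with its bearing blocks clear of the rim; the fit puts it within about 2 mm of centre. Next is the gear.

Call:
move_arm([
  [[0,0,35],[0,0,0],-1],
  [[0,0,67],[0,0,0],-1],
  [[0,0,67],[0,0,0],-1],
  [[0,0,67],[0,0,0],-1],
  [[0,0,67],[0,0,0],-1],
])

```text
clock: 23.15
tcp_pos: [0.3749, -0.2884, 0.0617]
orientation: [0.001, 0.539, 0.843, -0.0]
wrist_force: [0.3, 0.2, 0.7]
finger_gap: 0.0854
grip_force: 0.0
```

```bash
python3 -c "
from plan import plan
plan([(.3725,-.2875,.018,114.7,-1,15,1)])"
```

```text
at [ 374.9 -288.4   61.7] yaw 114.8 tilt 0.001 -0.0
[[[1,-1,15],[0,0,0.0],-1],[[1,-1,29],[0,0,0.01],-1],[[2,-2,44],[0,0,0.01],-1],[[2,-2,44],[0,0,0.01],-1]]
```

Call:
move_arm([
  [[1,-1,15],[0,0,0],-1],
  [[2,-2,30],[0,0,0],-0.5],
  [[2,-2,43],[0,0,0],0],
  [[2,-2,43],[0,0,0],1],
  [[2,-2,43],[0,0,0],1],
])

```text
clock: 23.78
tcp_pos: [0.3717, -0.2869, 0.0178]
orientation: [0.0, 0.539, 0.843, -0.0]
wrist_force: [-0.4, 0.0, -0.7]
finger_gap: 0.0245
grip_force: 39.2
```

Call:
move_arm([
  [[0,0,0],[0,0,0],1],
  [[0,0,0],[0,0,0],1],
  [[0,0,0],[0,0,0],1],
  [[0,0,-8],[0,0,0],1],
  [[0,0,-22],[0,0,0],1],
])

```text
clock: 24.4
tcp_pos: [0.371, -0.2862, 0.0397]
orientation: [-0.0, 0.539, 0.843, 0.0]
wrist_force: [-0.7, -0.7, -1.4]
finger_gap: 0.0245
grip_force: 39.3
```

```bash
python3 -c "
from plan import plan
plan([(.3725,-.2875,.2,114.7,1,50,0),(.4776,.1046,.2,114.7,1,56,2),(.4776,.1046,.06,114.7,1,40,3)])"
```

```text
at [ 371.  -286.2   39.7] yaw 114.8 tilt -0.0 0.0
[[[0,0,-40],[0,0,0.0],1],[[-1,0,-80],[0,0,0.01],1],[[-1,1,-120],[0,0,0.01],1],[[-2,1,-160],[0,0,0.01],1],[[37,33,-160],[0,0,0.01],1]]
[[[39,33,0],[0,0,0.0],1],[[78,65,0],[0,0,0.0],1],[[117,98,0],[0,0,0.0],1],[[156,130,0],[0,0,0.0],1],[[195,162,0],[0,0,0.0],1]]
[[[39,33,0],[0,0,0.0],1],[[78,65,0],[0,0,0.0],1],[[78,65,0],[0,0,0.0],1],[[78,65,0],[0,0,0.0],1],[[78,65,35],[0,0,0.0],1]]
[[[0,0,35],[0,0,0.0],1],[[0,0,70],[0,0,0.0],1],[[0,0,105],[0,0,0.0],1],[[0,0,105],[0,0,0.0],1],[[0,0,105],[0,0,0.0],1]]
[[[0,0,0],[0,0,0.0],1]]
```

Call:
move_arm([
  [[0,0,-40],[0,0,0],1],
  [[0,0,-80],[0,0,0],1],
  [[0,0,-120],[0,0,0],1],
  [[0,0,-160],[0,0,0],1],
  [[37,33,-160],[0,0,0],1],
])

```text
clock: 25.02
tcp_pos: [0.3878, -0.2426, 0.2039]
orientation: [0.005, 0.541, 0.841, -0.001]
wrist_force: [0.6, 0.3, -1.1]
finger_gap: 0.0244
grip_force: 39.4
```

Call:
move_arm([
  [[39,33,0],[0,0,0],1],
  [[78,65,0],[0,0,0],1],
  [[117,98,0],[0,0,0],1],
  [[156,130,0],[0,0,0],1],
  [[195,162,0],[0,0,0],1],
])

```text
clock: 25.65
tcp_pos: [0.4513, 0.0075, 0.2006]
orientation: [0.001, 0.539, 0.843, 0.0]
wrist_force: [0.3, -0.7, -1.6]
finger_gap: 0.0244
grip_force: 39.4
```

Call:
move_arm([
  [[39,33,0],[0,0,0],1],
  [[78,65,0],[0,0,0],1],
  [[78,65,0],[0,0,0],1],
  [[78,65,0],[0,0,0],1],
  [[78,65,35],[0,0,0],1],
])

```text
clock: 26.28
tcp_pos: [0.4794, 0.103, 0.1667]
orientation: [0.003, 0.539, 0.842, 0.002]
wrist_force: [0.3, 0.7, -1.1]
finger_gap: 0.0246
grip_force: 39.5
```

Call:
move_arm([
  [[0,0,35],[0,0,0],1],
  [[0,0,70],[0,0,0],1],
  [[0,0,105],[0,0,0],1],
  [[0,0,105],[0,0,0],1],
  [[0,0,105],[0,0,0],1],
])

```text
clock: 26.9
tcp_pos: [0.4779, 0.1031, 0.0606]
orientation: [0.001, 0.539, 0.842, 0.0]
wrist_force: [-0.2, 0.4, -0.9]
finger_gap: 0.0244
grip_force: 39.5
```

```bash
python3 -c "
from h import *
from plan import plan
p=env.read_camera('scene'); save('s5',cv2.resize(p['pixels'][180:300,220:380],(800,600),interpolation=cv2.INTER_CUBIC))
plan([(.4776,.1046,.022,114.7,1,12,1)])"
```

```text
at [478.5 103.4  61. ] yaw 114.8 tilt 0.001 0.001
[[[0,0,10],[0,0,0.0],1],[[1,0,19],[0,0,0.0],1],[[1,0,29],[0,0,0.0],1],[[1,0,39],[0,0,0.01],1],[[1,0,39],[0,0,0.01],1]]
```

View pics/s5.png

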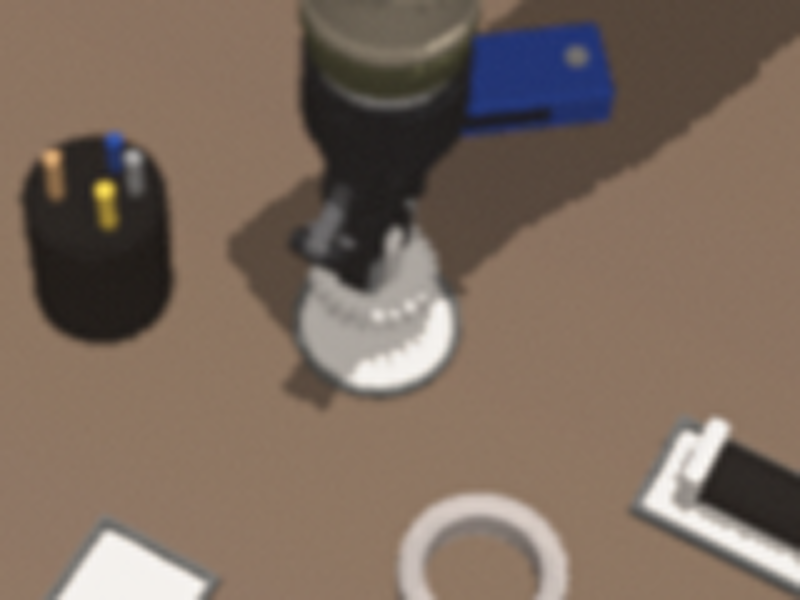

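The gear hangs centred over the round tray at about (378,320), so I'll lower and release.

Call:
move_arm([
  [[0,0,10],[0,0,0],1],
  [[1,0,20],[0,0,0],1],
  [[1,0,30],[0,0,0],1],
  [[1,0,39],[0,0,0],1],
  [[1,0,39],[0,0,0],1],
])

```text
clock: 27.58
tcp_pos: [0.4765, 0.1049, 0.0198]
orientation: [-0.0, 0.539, 0.843, -0.0]
wrist_force: [0.1, 0.1, -0.6]
finger_gap: 0.0246
grip_force: 40.5
```

Call:
move_arm([
  [[0,0,0],[0,0,0],0],
  [[0,0,0],[0,0,0],-1],
  [[0,0,0],[0,0,0],-1],
  [[0,0,-15],[0,0,0],-1],
  [[0,0,-35],[0,0,0],-1],
])

```text
clock: 28.2
tcp_pos: [0.4765, 0.1048, 0.0561]
orientation: [-0.0, 0.539, 0.843, -0.0]
wrist_force: [0.8, -0.2, -0.8]
finger_gap: 0.0857
grip_force: 0.0
```

```bash
python3 -c "
from plan import plan
plan([(.4776,.1046,.2,115.5,-1,50,0),(.651,-.160,.2,116.7,-1,56,2),(.651,-.160,.06,116.7,-1,40,3)])"
```

```text
at [476.5 104.8  56.1] yaw 114.8 tilt -0.0 -0.0
[[[0,0,-48],[0,0,-0.02],-1],[[0,1,-96],[0,0,-0.05],-1],[[-1,1,-144],[0,0,-0.07],-1],[[-53,9,-144],[0,0,-0.09],-1],[[-105,16,-144],[0,0,-0.11],-1]]
[[[-52,7,0],[0,0,-0.02],-1],[[-105,14,0],[0,0,-0.04],-1],[[-157,21,0],[0,0,-0.06],-1],[[-209,27,0],[0,0,-0.08],-1],[[-209,27,0],[0,0,-0.08],-1]]
[[[0,0,0],[0,0,0.0],-1],[[0,0,35],[0,0,0.0],-1],[[0,0,70],[0,0,0.0],-1],[[0,0,105],[0,0,0.0],-1],[[0,0,140],[0,0,0.0],-1]]
[[[0,0,0],[0,0,0.0],-1],[[0,0,0],[0,0,0.0],-1],[[0,0,0],[0,0,0.0],-1]]
```

Call:
move_arm([
  [[0,0,-48],[0,0,0],-1],
  [[0,0,-96],[0,0,0],-1],
  [[0,0,-144],[0,0,0],-1],
  [[-53,8,-144],[0,0,-0.1],-1],
  [[-105,16,-144],[0,0,-0.1],-1],
])

```text
clock: 28.82
tcp_pos: [0.5367, 0.0157, 0.202]
orientation: [0.002, 0.53, 0.848, 0.001]
wrist_force: [0.9, 0.5, 0.3]
finger_gap: 0.0853
grip_force: 0.0
```

Call:
move_arm([
  [[-52,7,0],[0,0,0],-1],
  [[-105,14,0],[0,0,-0.1],-1],
  [[-157,21,0],[0,0,-0.1],-1],
  [[-210,27,0],[0,0,-0.1],-1],
  [[-210,27,0],[0,0,-0.1],-1],
])

```text
clock: 29.45
tcp_pos: [0.6523, -0.1647, 0.1989]
orientation: [0.0, 0.526, 0.851, -0.0]
wrist_force: [-0.9, 1.4, -0.6]
finger_gap: 0.0854
grip_force: 0.0
```

Call:
move_arm([
  [[0,0,35],[0,0,0],-1],
  [[0,0,70],[0,0,0],-1],
  [[0,0,105],[0,0,0],-1],
  [[0,0,140],[0,0,0],-1],
  [[0,0,140],[0,0,0],-1],
])

```text
clock: 30.08
tcp_pos: [0.6484, -0.1592, 0.0571]
orientation: [-0.003, 0.524, 0.852, -0.001]
wrist_force: [0.0, 0.8, -0.6]
finger_gap: 0.0851
grip_force: 0.0
```

```bash
python3 -c "
from fit import *
from plan import plan
a=env.read_camera('top');b=env.read_camera('scene')
for p in(a,b):
  try: v,q,k=fit('gear',(.478,.105),[p],.003);print(v[:2].round(4),round(q,3))
  except Exception as e: print(e)
i=b['pixels']; save('s6',cv2.resize(i[150:310,160:360],(800,600),interpolation=cv2.INTER_CUBIC))
plan([(.651,-.160,.006,116.7,-1,15,1)])"
```

```text
[0.4789 0.1028] 0.921
[0.4774 0.1041] 0.932
at [ 652.5 -161.2   61.9] yaw 116.8 tilt 0.002 0.0
[[[0,0,14],[0,0,0.0],-1],[[1,0,28],[0,0,0.01],-1],[[1,-1,42],[0,0,0.01],-1],[[2,-1,56],[0,0,0.01],-1],[[2,-1,56],[0,0,0.01],-1]]
```

View pics/s6.png

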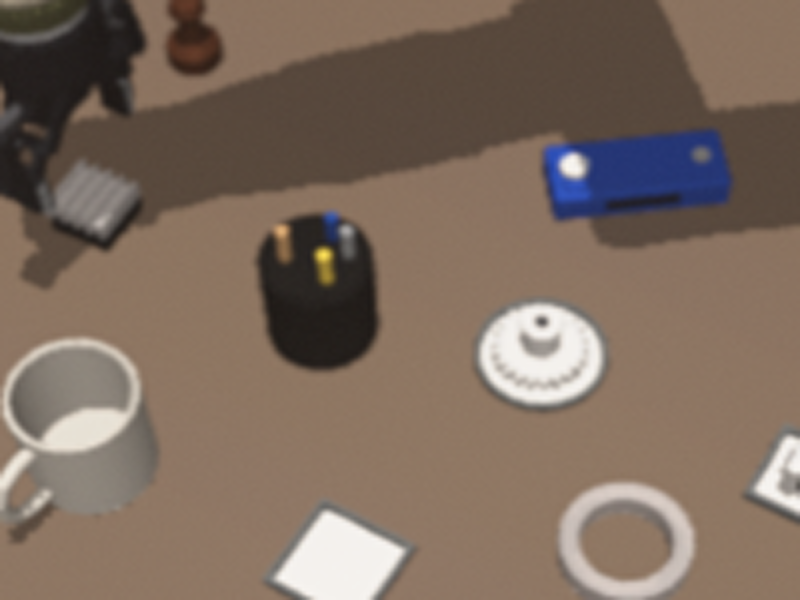

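The gear is centred in its tray at about (540,350), and the mug and cup are untouched. Now I'll lower onto the head.

Call:
move_arm([
  [[0,0,14],[0,0,0],-1],
  [[1,0,28],[0,0,0],-1],
  [[1,0,42],[0,0,0],-1],
  [[1,0,55],[0,0,0],-1],
  [[1,0,55],[0,0,0],0.1],
])

```text
clock: 30.9
tcp_pos: [0.6493, -0.1596, 0.0022]
orientation: [-0.002, 0.524, 0.852, -0.0]
wrist_force: [0.4, -0.3, -0.1]
finger_gap: 0.0695
grip_force: 0.0
```

Call:
move_arm([
  [[0,0,0],[0,0,0],1],
  [[0,0,0],[0,0,0],1],
  [[0,0,0],[0,0,0],1],
  [[0,0,0],[0,0,0],1],
])

```text
clock: 31.4
tcp_pos: [0.6512, -0.1603, 0.0049]
orientation: [0.001, 0.524, 0.852, 0.0]
wrist_force: [0.2, -0.4, 2.5]
finger_gap: 0.0429
grip_force: 43.1
```

```bash
python3 -c "
from plan import plan
plan([(.651,-.160,.04,116.7,1,17,0),(.651,-.160,.2,116.7,1,50,0),(.6666,.1593,.2,115,1,54,2),(.6666,.1593,.05,115,1,40,3)])"
```

```text
at [ 651.2 -160.3    4.9] yaw 116.8 tilt 0.001 0.0
[[[0,0,-12],[0,0,0.0],1],[[0,0,-23],[0,0,0.01],1],[[0,0,-35],[0,0,0.01],1],[[0,0,-75],[0,0,0.01],1],[[0,0,-115],[0,0,0.01],1]]
[[[0,0,-40],[0,0,0.0],1],[[0,0,-80],[0,0,0.0],1],[[47,26,-80],[0,0,0.03],1],[[93,52,-80],[0,0,0.06],1],[[139,79,-80],[0,0,0.09],1]]
[[[47,25,0],[0,0,0.03],1],[[94,51,0],[0,0,0.05],1],[[141,76,0],[0,0,0.08],1],[[141,76,0],[0,0,0.08],1],[[141,76,0],[0,0,0.08],1]]
[[[0,0,37],[0,0,0.0],1],[[0,0,75],[0,0,0.0],1],[[0,0,112],[0,0,0.0],1],[[0,0,150],[0,0,0.0],1],[[0,0,150],[0,0,0.0],1]]
[[[0,0,0],[0,0,0.0],1],[[0,0,0],[0,0,0.0],1]]
```

Call:
move_arm([
  [[0,0,-12],[0,0,0],1],
  [[0,0,-23],[0,0,0],1],
  [[0,0,-35],[0,0,0],1],
  [[0,0,-75],[0,0,0],1],
  [[0,0,-115],[0,0,0],1],
])

```text
clock: 32.02
tcp_pos: [0.6504, -0.16, 0.1207]
orientation: [-0.0, 0.524, 0.852, -0.0]
wrist_force: [0.4, -1.0, -0.7]
finger_gap: 0.0433
grip_force: 42.8
```

Call:
move_arm([
  [[0,0,-40],[0,0,0],1],
  [[0,0,-80],[0,0,0],1],
  [[47,26,-80],[0,0,0],1],
  [[93,52,-80],[0,0,0.1],1],
  [[139,79,-80],[0,0,0.1],1],
])

```text
clock: 32.65
tcp_pos: [0.6584, 0.0009, 0.2004]
orientation: [0.001, 0.532, 0.847, 0.0]
wrist_force: [1.6, -0.9, -1.7]
finger_gap: 0.0436
grip_force: 42.9
```

Call:
move_arm([
  [[47,25,0],[0,0,0],1],
  [[94,51,0],[0,0,0.1],1],
  [[141,76,0],[0,0,0.1],1],
  [[141,76,0],[0,0,0.1],1],
  [[141,76,0],[0,0,0.1],1],
])

```text
clock: 33.28
tcp_pos: [0.6653, 0.1597, 0.1997]
orientation: [0.0, 0.538, 0.843, -0.0]
wrist_force: [0.5, -0.5, -1.5]
finger_gap: 0.0434
grip_force: 42.8
```

Call:
move_arm([
  [[0,0,37],[0,0,0],1],
  [[0,0,75],[0,0,0],1],
  [[0,0,112],[0,0,0],1],
  [[0,0,150],[0,0,0],1],
  [[0,0,150],[0,0,0],1],
])

```text
clock: 33.9
tcp_pos: [0.6626, 0.1573, 0.0459]
orientation: [-0.003, 0.54, 0.842, -0.003]
wrist_force: [-0.5, 0.0, -1.4]
finger_gap: 0.0432
grip_force: 42.7
```

```bash
python3 -c "
from h import *
from plan import plan
for i in range(2): p=env.read_camera('scene')
save('s7',cv2.resize(p['pixels'][220:340,170:330],(800,600),interpolation=cv2.INTER_CUBIC))
plan([(.6666,.1593,.009,115,1,11,1)])"
```

```text
at [665.9 158.4  50.3] yaw 114.7 tilt 0.0 0.0
[[[0,0,10],[0,0,-0.01],1],[[0,0,21],[0,0,-0.01],1],[[0,1,31],[0,0,-0.02],1],[[1,1,41],[0,0,-0.03],1],[[1,1,41],[0,0,-0.03],1]]
```

View pics/s7.png

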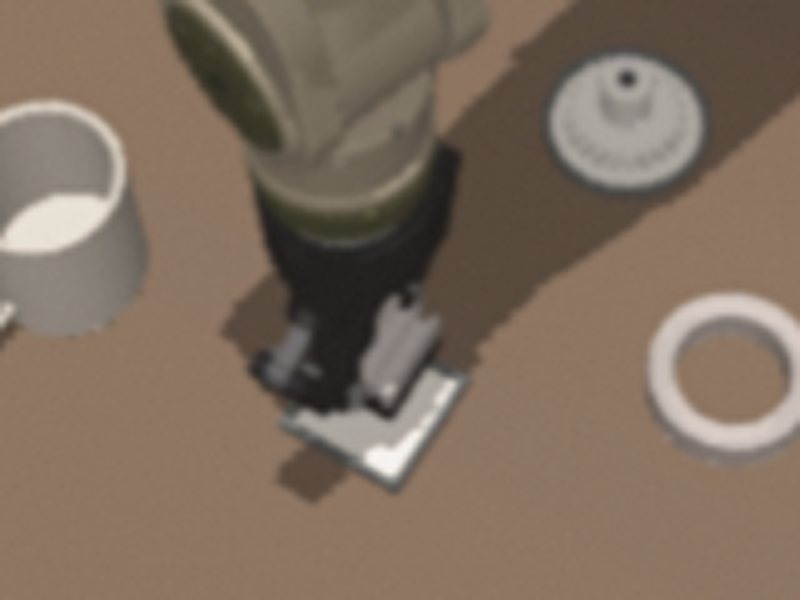

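The head hangs above the square tray, squared to it at about (375,390). I'll lower and release.

Call:
move_arm([
  [[0,0,10],[0,0,0],1],
  [[0,0,21],[0,0,0],1],
  [[0,0,31],[0,0,0],1],
  [[0,0,41],[0,0,0],1],
  [[0,0,41],[0,0,0],1],
])

```text
clock: 34.62
tcp_pos: [0.6652, 0.1597, 0.0077]
orientation: [-0.0, 0.539, 0.843, -0.0]
wrist_force: [-1.5, 0.5, -2.6]
finger_gap: 0.0434
grip_force: 43.5
```

Call:
move_arm([
  [[0,0,0],[0,0,0],0],
  [[0,0,0],[0,0,0],-1],
  [[0,0,0],[0,0,0],-1],
  [[0,0,-12],[0,0,0],-1],
  [[0,0,-30],[0,0,0],-1],
])

```text
clock: 35.25
tcp_pos: [0.6652, 0.1596, 0.039]
orientation: [-0.0, 0.539, 0.843, -0.0]
wrist_force: [0.8, -0.2, 0.4]
finger_gap: 0.0852
grip_force: 0.0
```

Call:
move_arm([
  [[0,0,-50],[0,0,0],-1],
  [[0,0,-100],[0,0,0],-1],
  [[0,0,-150],[0,0,0],-1],
  [[-50,-28,-150],[0,0,0],-1],
  [[-100,-55,-150],[0,0,0],-1],
])

```text
clock: 35.88
tcp_pos: [0.6584, 0.0453, 0.1915]
orientation: [0.002, 0.538, 0.843, 0.001]
wrist_force: [0.4, -0.7, -0.8]
finger_gap: 0.0854
grip_force: 0.0
```

Call:
move_arm([
  [[-50,-28,0],[0,0,0],-1],
  [[-100,-56,0],[0,0,0],-1],
  [[-145,-80,0],[0,0,0],-1],
  [[-145,-80,0],[0,0,0],-1],
  [[-145,-80,0],[0,0,0],-1],
])

```text
clock: 36.5
tcp_pos: [0.6459, -0.1194, 0.1896]
orientation: [0.001, 0.539, 0.842, 0.0]
wrist_force: [0.1, 0.4, 0.0]
finger_gap: 0.0855
grip_force: 0.0
```

```bash
python3 -c "
from fit import *
a=env.read_camera('top');b=env.read_camera('scene')
for p in(a,b):
  for t,n in (('head',(.667,.159)),('ribbon',(.513,.441)),('gear',(.478,.104))):
    try: v,q,k=fit(t,n,[p],.003);print(t,v[:2].round(4),np.degrees(v[2]).round(1),round(q,3))
    except Exception as e: print(t,e)
  for t in('mug','pen_cup'): print(t,np.round(env.landmark_of(t,p)[0]['centre'],3))
i=b['pixels']; save('s8',cv2.resize(i[190:400,170:450],(800,600),interpolation=cv2.INTER_CUBIC))
save('s9',cv2.resize(a['pixels'][120:290,60:290],(800,591),interpolation=cv2.INTER_CUBIC))
print(env.get_state()['clock'])"
```

```text
head [0.6646 0.1596] 26.6 0.825
ribbon [0.5139 0.4396] 94.2 0.937
gear [0.4785 0.1036] 5.6 0.833
mug [ 0.747  0.009 -0.001]
pen_cup [0.576 0.004 0.001]
head [0.6633 0.162 ] 25.7 0.844
ribbon [0.5124 0.4429] 92.7 0.926
gear [0.476  0.1043] 3.6 0.948
mug [ 0.744  0.006 -0.003]
pen_cup [0.573 0.007 0.001]
37.1
```

View pics/s8.png

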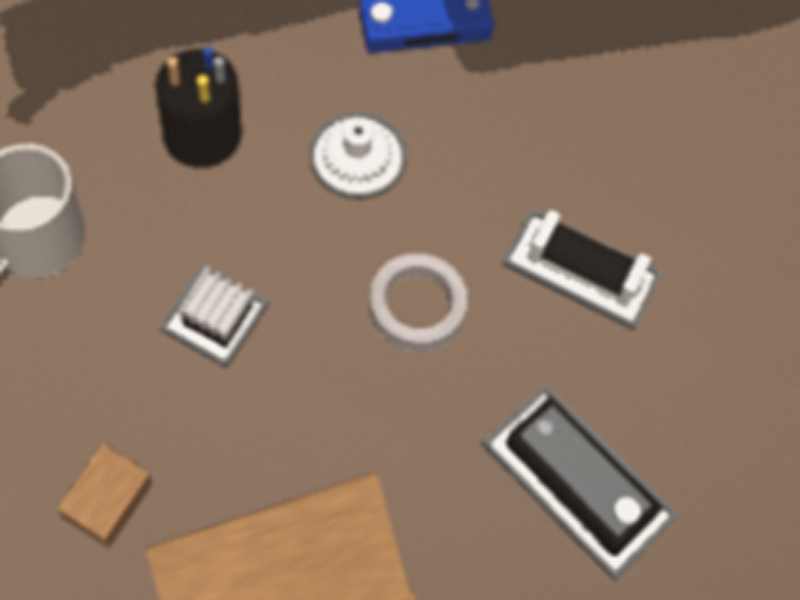

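View pics/s9.png

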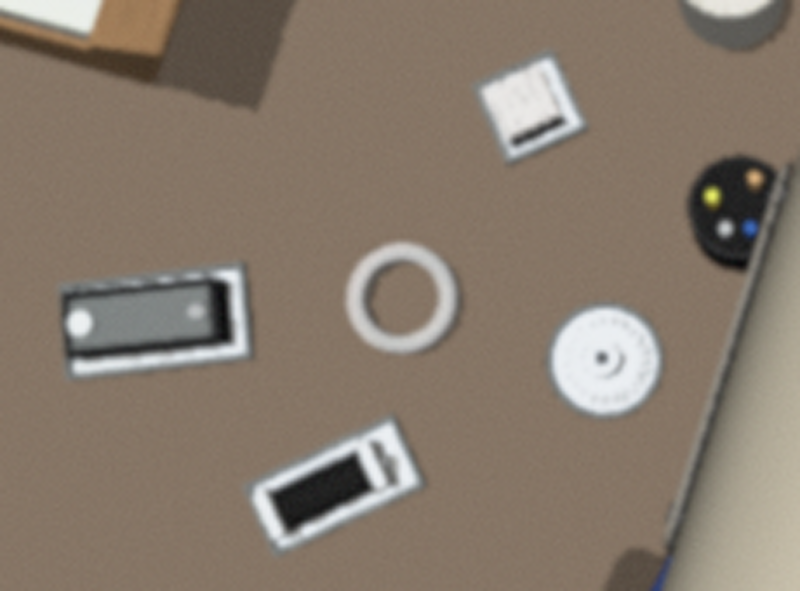

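Both views show all four parts inside their trays: head (215,305), gear (358,155), roller (585,265) and ribbon (585,480) in the scene crop. The mug and cup have not moved, and the arm is clear.

```bash
python3 -c "
from workcell import env
print(env.hand_in())"
```

```text
the job is handed in; nothing more can be done
None
```

I placed the ribbon, roller, gear and head in their matching trays, left the mug and pencil cup where they stood, and handed the job in at about 37 s on the robot's clock; no verdict came back.

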